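# Fit a brake pad into its clip-lined bracket

## Task

Lift the new brake pad out of its blue stand and slide its two ears down into the slots of the brake bracket, past the spring clips, until the pad sits fully home and flat with its lining still facing away from the pistons, then let go of it. The upper part of the bracket is not bolted exactly where its base suggests, so feel for the slots and press gently, never force the pad; leave the jar, the wrench and the old pad where they are.

Things in the scene. Friction and masses are not known exactly. Their poses are not given: they have to be found in the camera images.
- pad: New brake pad standing on edge, 0.4 kg: steel back plate 8 x 84 x 70 mm (x, y, z) with a black lining block 10 mm thick, 70 mm wide, on its -x side from z 6 to 40 mm; above that the plate is bare: grip its 8 mm there from above, mid top edge. At both ends steel ears, 8 mm thick, z 20 to 44 mm, reach out to y +-54 mm. Origin: middle of the steel plate's lower edge; z up, x to the bare side.
- stand: Blue plastic stand, fixed, 70 x 110 mm (x, y): floor 8 mm thick, two cheeks 76 mm wide in y with tops at z 32 mm. The pad stands between them on the floor, pad origin over the stand's origin, axes in line, loose by about 1 mm in x, so it may lean a little. Origin: centre of its underside; z up.
- bracket: Grey base plate of the brake bracket, fixed, 100 x 180 x 10 mm. Origin: centre of its underside, z up, y along the line through both slots, +x to the pistons. The green carrier clamped on it is NOT measured: at random it is shifted by -10 to +10 mm along the base's x and raised on shims by 0 to 6 mm; otherwise in line.
- mouth (a point): Point fixed on the base, 84 mm above its origin: middle between the slot mouths IF the carrier had no shift and no shims. Two posts, y +-44 to +-72 mm, 50 mm long in x, flat tops at this height; each has, mid-length, a slot 9.8 mm wide in x for the 8 mm ears, open upwards and inwards, its mouth bevelled 2 mm a side, 3.5 mm deep. Pad play in y: 2 mm either way.
- seat (a point): Point fixed on the base, 40 mm above its origin: level of the slot floors IF no shims (0 to 6 mm higher with them). The ears' undersides come to rest there, the pad's origin 20 mm below. In each slot a brass spring clip bears on the ear's end from about 6 mm below the post top: passing it takes 10 to 17 N down, then 5 to 10 N of rubbing to the floor, where the clips snap back over the ears.
- pistons (a point): Point fixed on the base, 27 mm to +x and 48 mm up from its origin: middle of the top of the carrier's piston housing (22 x 80 mm in x, y, with two round aluminium pistons facing -x), IF no shift and no shims. The pad's bare steel side must face it.
- clip_l (a joint): How far the spring clip in the +y slot is pushed outwards, in m: 0 at rest, about 0.002 while an ear slides past its nose, below 0.001 again once the ear is home under it.
- clip_r (a joint): The same for the clip in the -y slot.
- jar: White jar with a red lid, 44 mm across, 55 mm high, loose; leave it alone. Origin: centre of its underside.
- wrench: Steel wrench 160 mm long lying on the bench, loose; leave it alone. Origin: its middle.
- old_pad: Worn old pad lying flat on the bench, 70 x 108 x 12 mm (x, y, z), loose; leave it alone. Origin: its middle, at the underside.
Not all that is in view belongs to the job. Leave any orange or turquoise look-alike of the pad alone.

How it is judged:
On the way:
1. the pad is lifted clear of the stand (z of pad in the frame of stand above 0.045 m), for 0.1 s.
At the end, for the whole second after the job is handed in: Pad home in both slots: origin 18 to 27.5 mm above the bracket's underside, within 14 mm of its origin from above, in line and upright to 0.09 rad, steel side to the pistons (their point over 8 mm to the pad's +x), both clips back under 1.2 mm, at rest, released (z of pad in the frame of bracket between 0.018 and 0.0275 m and horizontal distance between pad and bracket below 0.014 m and angle between the x axis of pad and the x axis of bracket, either way round below 0.09 rad and angle between pad's own z axis and vertical below 0.09 rad and x of pistons in the frame of pad above 0.008 m and value of joint each of clip_l, clip_r below 0.0012 m and linear speed of pad below 0.01 m/s); the robot touches nothing.
It fails at once if the pad is forced: pressed on the bracket with over 60 N (contact force between pad and bracket above 60 N).
It fails at once if the jar is moved (distance of jar from where it was at the start of the episode above 0.015 m).
It fails at once if the wrench is moved (distance of wrench from where it was at the start of the episode above 0.015 m).
It fails at once if the old pad is moved (distance of old_pad from where it was at the start of the episode above 0.015 m).
It also fails if it takes over 51 s, if anything falls off the work surface, if the arm or the gripper's body presses on something with over 40 N, if the wrist force passes 120 N, or if a joint passes its speed limit or range.

## Robot

A 6-joint arm with a two-finger parallel gripper is mounted at the origin on the work surface. World frame = base frame: x ahead of the robot, y to its left, z up, the work surface at z = 0. Lengths are in m, angles in rad, forces in N, time in s.
With the tool pointing down it reaches from about 0.4 to 0.825 m from the base axis. Payload 7 kg.
Tool frame: the origin (TCP) lies on the centre line of the jaws, within the pads' length; the fingertips stand 25 mm ahead of it and the grasp point (between the pads) lies 6 mm ahead of it; z points along the fingers, y is the direction in which the jaws open and shut (so a half turn about z gives the same grasp; the last joint's range is limited). The gripper opens to 88 mm and grips with 3 to 60 N. Pads are 19 mm wide; open, the fingers measure 130 mm over their backs; the gripper's body (78 mm by 193 mm) begins 47 mm behind the grasp point.
Start: joints at [1.414, 0.359, 0.012, 0, -1.224, -0.288], TCP at [0.29, 0.609, 0.252] pointing down, gripper open.
Joint ranges: [-3.07, 3.07], [-1.43, 2.12], [-1.02, 1.25], [-3.03, 1.67], [-3.05, -0], [-3.03, 3.03]. Speed limits (rad/s): [2.39, 2.39, 3.01, 3.14, 3.14, 3.14].

## Interface

Orientations are given as [roll, pitch, yaw] about the fixed x, y, z axes, in that order (R = Rz(yaw) Ry(pitch) Rx(roll)).
In Python, from station import * gives the robot as it stands. The module is installed in compiled form; this text tells all that it offers.
- The arm moves only by the tool step_arm, never from a script. Its argument "commands" is text: rows parted by semicolons, each of 6 numbers parted by spaces: the shift along the tool's x, y, z in mm, then the turn, a rotation vector about the tool's x, y, z in rad. A call has 1 to 8 rows; each row shifts and turns the commanded pose from where the row before left it, along the tool's axes as they then stand; what a row does not reach is not made up. A row lasts 1/8 s, in which the tool goes at most 62.5 mm and 10.7 degrees, less where a joint would pass 70% of its speed; a pose out of reach is approached as far as the arm can. A call is refused whole if a number of a shift passes 62.5 or a number of a turn 0.188, either way. A call with a gripper value outside its range is refused whole. "jaw" is the finger opening in mm, from 0 to 87.6, set as the call begins (left out, the last holds). The fingers move at their own pace and stop on an object; "grip_force" is the grip in N (left out, the last holds). Time passes only in rows, so rows that do not move let the fingers close. It gives the time, the measured TCP pose, the force and the opening at its end, in the units of the state.
- get_state(): the state, without advancing time (a new reading comes with each control period).
- grab_frame(name): name is "scene" or "top" or "wrist"; returns a dict with "frame" (384x512x3 uint8, red, green, blue), "fovy" (degrees; the focal length in pixels is half the picture's height over the tangent of half this angle, whatever the lens; pixels are square), "cx", "cy" (the principal point, pixels), "rvec" (rotation vector, rad) and "tvec" (3), from world to camera coordinates, as OpenCV has them; the wrist camera has in their place "tool_from_camera" (4x4, takes a point from camera to tool coordinates, whose origin is the TCP and whose axes are the flange's). Camera axes: x right, y down, z forward; pixel columns grow to the right and rows downward; lengths in m; the calibration is good to about 2 mm. A picture is of the moment at which its call begins: read the wrist's pose just before it. There is no depth.
- job_done(): hands the job in, once; it reports no verdict.
Trained networks look in a picture, given as the dict that the camera call returned (one of the last four; its "shot" number tells which), for a name from the list of things; names that differ only in an ending like _2 or _b are one class to them, and where a whole thing is asked for, a point or a joint stands for the part that bears it (a point fixed in the world has none). Each returns a list of dicts, best first, with "conf" (0 to 1); they miss things now and then, are a little off and sometimes report something else, mostly with a low value. They report only what shows in the picture. A call takes as long as a camera call. They do not tell look-alikes from the thing itself.
- recognise(picture, name): "pixel" ([column, row] in pixels, amid what is visible of it).
The state is a dict: "t": time; "q": joint angles; "qd": joint speeds; "joint_efforts": joint torques, N m; "eef_pos": TCP position; "ee_rot": TCP orientation; "force": force on the tool from outside, world axes, zero at the start; "moment": the same for the moment, N m; "width": finger opening in m.
Only numpy, scipy, OpenCV 4.12 (cv2) and the standard library are available. Lean on these libraries where they do the work, as an engineer would, in place of code of your own. Each camera call takes 0.05 s, during which the arm holds its last target.

## Working session

There is one attempt and no reset: what is moved stays moved. The work goes in short steps, Python scripts to look and compute and a tool call to move; the robot and the scene stay as the last step left them, time stands still between calls to the robot, and variables do not carry over. Pictures are saved under pics/ and viewed, and the job is handed in when it is done.

Besides the shell and the picture viewer there is one more tool, called after "Request:" by a JSON object that holds its "fn" and its "kwargs", one argument or row to a line. step_arm: Moves the arm, as the interface text tells. Its arguments: {"type":"object","properties":{"commands":{"type":"string"},"jaw":{"type":"number"},"grip_force":{"type":"number"}},"required":["commands"]}

```bash
mkdir -p pics; cat > h.py <<'E'
from station import *
import numpy as np, cv2, json
def save(d,n,s=1.5):
    f=cv2.cvtColor(d["frame"],cv2.COLOR_RGB2BGR); cv2.imwrite("pics/"+n+".png",cv2.resize(f,None,fx=s,fy=s,interpolation=cv2.INTER_CUBIC))
def K(d):
    f=192/np.tan(np.radians(d["fovy"])/2); return np.array([[f,0,d["cx"]],[0,f,d["cy"]],[0,0,1]])
E
python3 - <<'E'
from h import *
import pickle
print(get_state())
for n in("scene","top","wrist"):
    d=grab_frame(n); save(d,n+"0"); pickle.dump(d,open(n+"0.pkl","wb"))
    print({k:v for k,v in d.items() if k!="frame"})
    for o in("pad","stand","bracket","jar","wrench","old_pad"):
        print(n,o,[(np.round(r["pixel"]),round(r["conf"],2)) for r in recognise(d,o)])
E
```

```text
{'t': 0.0, 'q': array([ 1.41408633e+00,  3.59395312e-01,  1.10755811e-02, -3.63731288e-04,
       -1.22412055e+00, -2.88066457e-01]), 'qd': array([-7.34109249e-04,  6.21478055e-04,  1.13443431e-03,  4.78458368e-04,
        4.13959622e-04, -5.89851457e-05]), 'joint_efforts': array([-8.31979196e-05, -5.82719564e+01,  2.93053901e+01,  6.99709877e+00,
        7.01659505e-03, -1.52853718e-04]), 'eef_pos': array([0.29026719, 0.60890279, 0.25062205]), 'ee_rot': array([ 3.13991929e+00, -1.39250810e-04, -4.44900201e-01]), 'force': array([-0.33801675, -0.39895505, -0.09010928]), 'moment': array([0.00867248, 0.01504368, 0.01878649]), 'width': 0.0873659033208089}
{'fovy': 56.86553189685161, 'cx': 255.92277929824104, 'cy': 197.19481079327372, 'rvec': array([ 1.51086572,  1.89129407, -0.90707976]), 'tvec': array([ 0.0686819 , -0.25289125,  1.32553462]), 'shot': 1}
scene pad [(array([305., 190.]), 0.65), (array([300., 215.]), 0.64), (array([363., 226.]), 0.62)]
scene stand [(array([302., 230.]), 0.7)]
scene bracket [(array([173., 204.]), 0.92)]
scene jar [(array([214., 252.]), 0.57)]
scene wrench [
[... 413 characters left out ...]
acket [(array([336., 213.]), 0.62)]
top jar [(array([273., 154.]), 0.57)]
top wrench [(array([263., 211.]), 0.63)]
top old_pad [(array([211., 135.]), 0.68)]
{'fovy': 60.09505181870634, 'cx': 258.44806941472575, 'cy': 189.66938749974327, 'tool_from_camera': array([[ 4.63161490e-04, -9.51340356e-01, -3.08141707e-01,
         8.39316521e-02],
       [ 9.99999777e-01,  2.92514262e-04,  5.99986176e-04,
        -1.18912016e-03],
       [-4.80655218e-04, -3.08141917e-01,  9.51340280e-01,
        -1.33326793e-01],
       [ 0.00000000e+00,  0.00000000e+00,  0.00000000e+00,
         1.00000000e+00]]), 'shot': 3}
wrist pad []
wrist stand []
wrist bracket []
wrist jar []
wrist wrench []
wrist old_pad []
```

View pics/scene0.png

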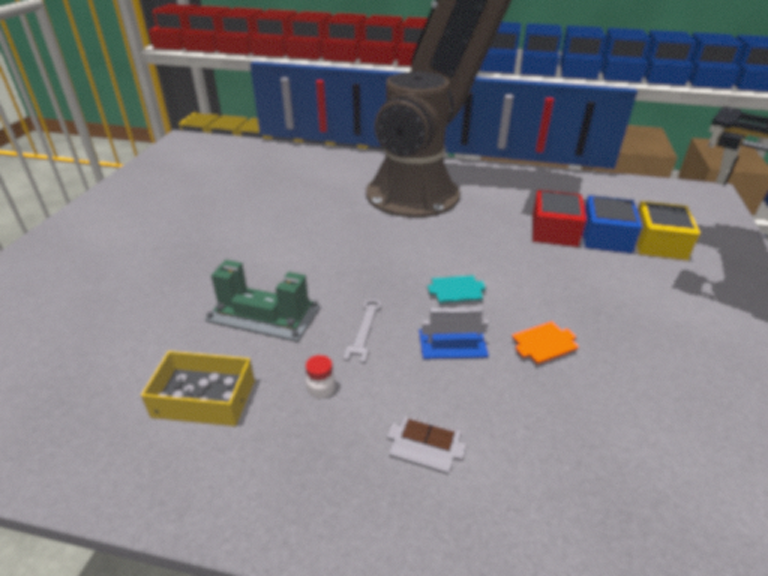

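View pics/top0.png

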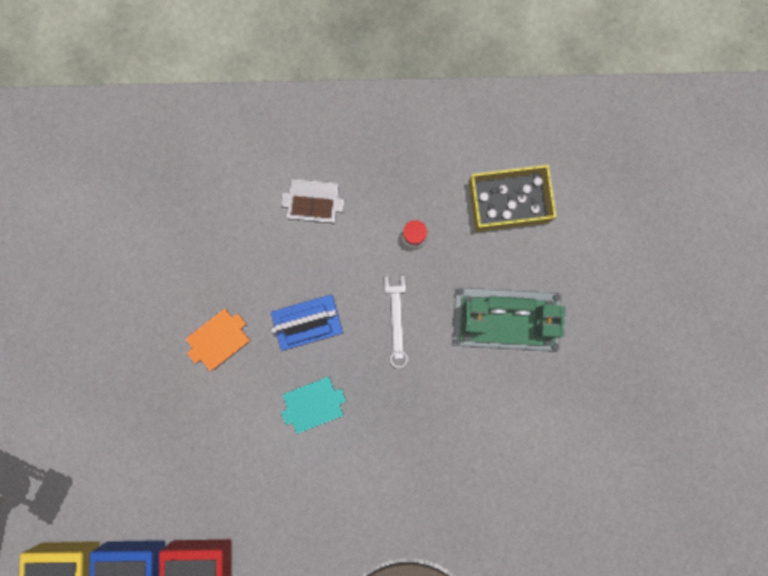

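View pics/wrist0.png

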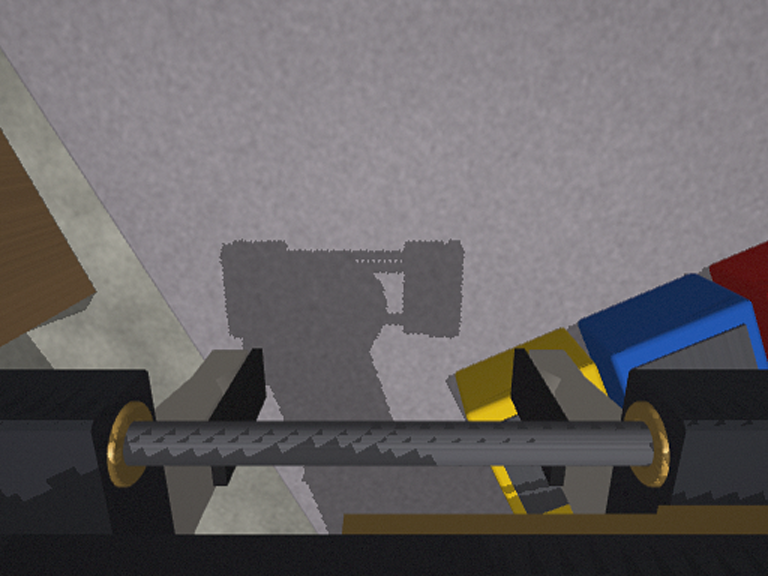

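Look-alikes for the pad (raw pixels, top view): grey pad in the blue stand (203,214), orange plate (145,226), turquoise plate (210,270) and the old pad (209,133). The one in the stand fits the description, so I'll check close crops of it.

```bash
python3 - <<'E'
import pickle,cv2,numpy as np
T=pickle.load(open("top0.pkl","rb"))["frame"];S=pickle.load(open("scene0.pkl","rb"))["frame"]
a=T[180:250,170:250];b=T[180:250,295:385];c=S[180:250,270:350];e=S[165:235,130:220]
r=lambda x:cv2.resize(x[:, :80] if 0 else x,(400,300),interpolation=cv2.INTER_CUBIC)
cv2.imwrite("pics/crop0.png",cv2.cvtColor(np.vstack([np.hstack([r(a),r(b)]),np.hstack([r(c),r(e)])]),cv2.COLOR_RGB2BGR))
E
```

```text
(no output)
```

View pics/crop0.png

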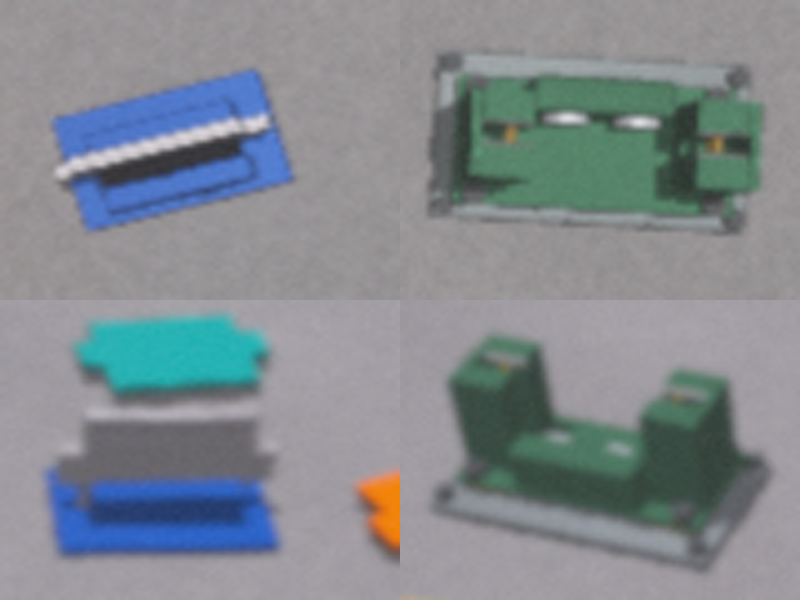

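```bash
cat >> h.py <<'E'
def ray(d,px,T=None):
    """origin, dir in world; T=world_from_tool for wrist"""
    k=np.linalg.inv(K(d)); v=k@np.array([px[0],px[1],1.])
    if "rvec" in d:
        R=cv2.Rodrigues(np.array(d["rvec"]))[0]; return -R.T@d["tvec"], R.T@v
    M=T@d["tool_from_camera"]; return M[:3,3], M[:3,:3]@v
def onz(d,px,z,T=None):
    o,v=ray(d,px,T); return o+v*(z-o[2])/v[2]
def Ttool(s):
    from scipy.spatial.transform import Rotation as Ro
    T=np.eye(4);T[:3,:3]=Ro.from_euler("xyz",s["ee_rot"]).as_matrix();T[:3,3]=s["eef_pos"];return T
def proj(d,P,T=None):
    P=np.atleast_2d(P)
    if "rvec" in d:
        R=cv2.Rodrigues(np.array(d["rvec"]))[0]; c=P@R.T+d["tvec"]
    else:
        M=np.linalg.inv(T@d["tool_from_camera"]); c=P@M[:3,:3].T+M[:3,3]
    c=c@K(d).T; return c[:,:2]/c[:,2:]
E
python3 - <<'E'
from h import *
import pickle
d=pickle.load(open("top0.pkl","rb"))
def q(c,ox,oy,sx,sy,z):
    P=np.array([onz(d,(ox+x/sx,oy+y/sy),z)[:2] for x,y in c]);print(np.round(P,4),P.mean(0))
    for i in range(4):
        e=P[(i+1)%4]-P[i]; print(np.linalg.norm(e),np.arctan2(e[1],e[0]))
q([(55,118),(258,70),(293,180),(92,230)],170,180,5,300/70,.008)
q([(37,55),(345,68),(345,232),(32,213)],295,180,400/90,300/70,.01)
for p in[(55,175),(270,122)]: print(onz(d,(170+p[0]/5,180+p[1]/4.286),.052))
for n in [(273,154),(263,211),(211,135)]:print(onz(d,n,.03))
E
```

```text
[[0.5362 0.2204]
 [0.5631 0.116 ]
 [0.4969 0.0989]
 [0.4691 0.2018]] [0.51633122 0.15928173]
0.1077654463889811 -1.319355642982826
0.06835406966997783 -2.8886885025292592
0.1065023499879524 1.8343261036092868
0.06965497402382956 0.27112343021935614
[[ 0.5678 -0.0937]
 [ 0.5566 -0.2707]
 [ 0.459  -0.2664]
 [ 0.4737 -0.0881]] [ 0.51426561 -0.17971386]
0.17734199163517536 -1.6342413580835091
0.09763041109999755 3.098134205960853
0.17892479827788832 1.4889692406778778
0.0943229338117303 -0.05921921382036139
[0.50012192 0.21319905 0.052     ]
[0.52856131 0.10705349 0.052     ]
[ 0.66640495 -0.01754392  0.03      ]
[0.52188438 0.0108166  0.03      ]
[0.71869709 0.13954498 0.03      ]
```

```bash
cat >> h.py <<'E'
from scipy.spatial.transform import Rotation as Ro
def plan(pos,yaw,n,s=None,R0=None,p0=None):
    s=s or get_state(); R=Ro.from_euler("xyz",s["ee_rot"]); p=s["eef_pos"]
    Rt=Ro.from_euler("xyz",[np.pi,0,yaw]); w=(R.inv()*Rt).as_rotvec()/n
    dp=(np.array(pos)-p)/n; out=[]
    for i in range(n):
        sh=R.inv().apply(dp)*1000; out.append(" ".join("%.1f"%v for v in sh)+" "+" ".join("%.3f"%v for v in w)); R=R*Ro.from_rotvec(w)
    print("; ".join(out))
E
python3 - <<'E'
from h import *
plan([.516,.159,.22],-1.31,9)
E
```

```text
44.2 34.4 3.5 0.000 0.000 0.096; 47.2 30.0 3.5 0.000 0.000 0.096; 49.9 25.3 3.5 0.000 0.000 0.096; 52.1 20.4 3.5 0.000 0.000 0.096; 53.8 15.3 3.5 0.000 0.000 0.096; 55.0 10.1 3.5 0.000 0.000 0.096; 55.8 4.7 3.5 0.000 0.000 0.096; 56.0 -0.6 3.5 0.000 0.000 0.096; 55.6 -6.0 3.5 0.000 0.000 0.096
```

Request:
{"fn": "step_arm", "kwargs": {
  "commands": "44 34.5 3.5 0 0 0.096; 47 30 3.5 0 0 0.096; 50 25 3.5 0 0 0.096; 52 20.5 3.5 0 0 0.096; 54 15.5 3.5 0 0 0.096; 55 10 3.5 0 0 0.096; 56 4.5 3.5 0 0 0.096; 56 -0.5 3.5 0 0 0.096",
  "jaw": 50
}}

```text
t: 2.05
eef_pos: [0.4917, 0.2075, 0.2239]
ee_rot: [-3.141, 0.0, -1.216]
force: [0.8, -0.3, 0.2]
width: 0.0499
```

Request:
{"fn": "step_arm", "kwargs": {
  "commands": "55.6 -6 3.5 0 0 0.096; 0 0 0 0 0 0; 0 0 0 0 0 0; 0 0 0 0 0 0"
}}

```text
t: 2.55
eef_pos: [0.516, 0.16, 0.2203]
ee_rot: [-3.141, 0.0, -1.307]
force: [-0.9, -0.1, 0.5]
width: 0.0504
```

```bash
python3 - <<'E'
from h import *
import pickle
s=get_state(); d=grab_frame("wrist"); save(d,"w1"); pickle.dump((s,d),open("w1.pkl","wb"))
print(s["t"],s["eef_pos"],s["ee_rot"],s["width"],s["qd"])
print([(r["pixel"],r["conf"]) for r in recognise(d,"pad")])
E
```

```text
2.55 [0.51596724 0.15996285 0.22025035] [-3.14120686e+00  1.95908172e-04 -1.30726339e+00] 0.050381751859819995 [ 0.00899921 -0.00041336 -0.00062649 -0.00045416 -0.00046703 -0.00029498]
[([385.4, 190.7], 0.97), ([260.1, 173.1], 0.74), ([245.6, 274.0], 0.7)]
```

View pics/w1.png

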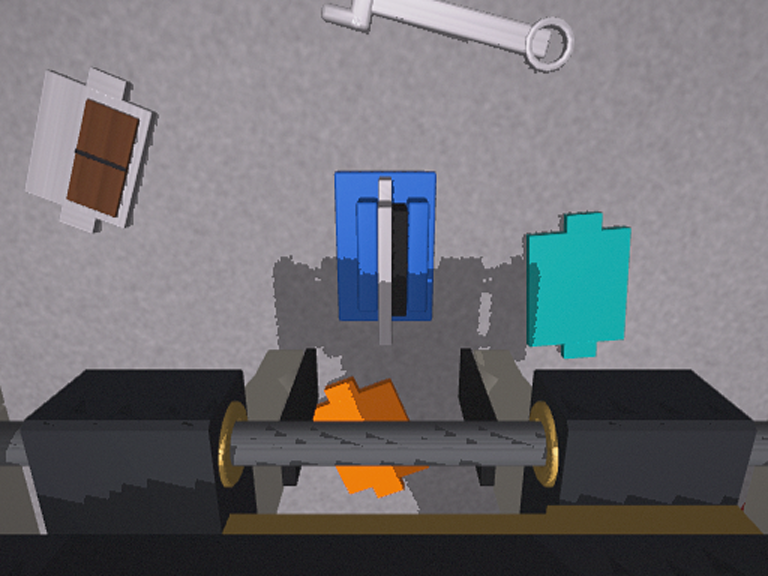

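The picture shows the grey pad in the blue stand at raw (257,172), already nearly square to the tool. The lining is on the right, which is the tool +y, robot side. I'll zoom for the edges.

```bash
python3 - <<'E'
import pickle,cv2
s,d=pickle.load(open("w1.pkl","rb"))
f=cv2.cvtColor(d["frame"],cv2.COLOR_RGB2BGR)[105:240,210:310]
cv2.imwrite("pics/w1c.png",cv2.resize(f,None,fx=4.4,fy=4.4,interpolation=cv2.INTER_NEAREST))
E
```

```text
(no output)
```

View pics/w1c.png

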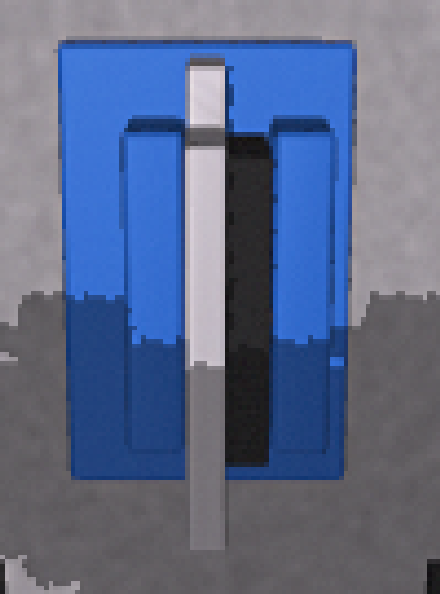

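```bash
cat >> h.py <<'E'
def W(x,y,yaw,P):
    P=np.atleast_2d(P).astype(float); c,s=np.cos(yaw),np.sin(yaw)
    return P@np.array([[c,s,0],[-s,c,0],[0,0,1]])+[x,y,0]
E
python3 - <<'E'
from h import *
import pickle
from scipy.optimize import least_squares
s,d=pickle.load(open("w1.pkl","rb")); T=Ttool(s)
px=lambda u,v:(210+u/4.4,105+v/4.4)
I=np.array([px(58,42),px(355,42),px(345,478),px(72,478)])
M=np.array([[.035,-.055,.008],[-.035,-.055,.008],[-.035,.055,.008],[.035,.055,.008]])
r=least_squares(lambda p:(proj(d,W(*p,M),T)-I).ravel(),[.516,.159,.26]);print("stand",r.x,r.fun.round(1))
# pad: -y plate top edge corners, ear -y top outer corners z
I2=np.array([px(185,146),px(226,146),px(185,67),px(226,67)])
M2=np.array([[.004,-.042,.078],[-.004,-.042,.078],[.004,-.054,.052],[-.004,-.054,.052]])
r=least_squares(lambda p:(proj(d,W(*p,M2),T)-I2).ravel(),[.516,.159,.26]);print("pad",r.x,r.fun.round(1))
P=W(*r.x,np.vstack([M2,M2*[1,-1,1]]))
print((proj(d,P,T)-[210,105])*4.4)
r=least_squares(lambda p:(proj(d,W(*p[:3],M2+[0,0,p[3]]),T)-I2).ravel(),[.516,.159,.26,0]);print("pad dz",r.x,r.fun.round(1))
E
```

```text
stand [0.51722218 0.16319234 0.26637225] [-0.6 -0.4  0.6 -0.6  0.1  0.6 -0.2  0.7]
pad [0.51688503 0.16353156 0.27104443] [-0.2  0.1  0.1  0.   0.2 -0.  -0.2 -0.1]
[[184.22913739 146.41112587]
 [226.5875773  146.11584089]
 [185.92033158  66.86094119]
 [225.27692296  66.58103015]
 [189.57782455 552.62475033]
 [228.30251756 552.38269975]
 [192.03448875 552.17473135]
 [227.42406346 551.95349981]]
pad dz [ 0.51684181  0.1637329   0.27099756 -0.00151733] [-0.1  0.   0.1 -0.   0.2  0.  -0.2 -0. ]
```

```bash
python3 - <<'E'
from h import *
plan([.517,.1635,.13],-1.303,3)
E
```

```text
-1.0 -0.6 30.1 -0.000 0.000 -0.001; -1.0 -0.6 30.1 -0.000 0.000 -0.001; -1.0 -0.7 30.1 -0.000 0.000 -0.001
```

Request:
{"fn": "step_arm", "kwargs": {
  "commands": "-1 -0.6 30 0 0 -0.001; -1 -0.6 30 0 0 -0.001; -1 -0.7 30 0 0 -0.002; 0 0 0 0 0 0",
  "jaw": 40
}}

```text
t: 3.15
eef_pos: [0.5157, 0.1624, 0.1282]
ee_rot: [3.137, -0.001, -1.304]
force: [-1.2, -0.8, 1.2]
width: 0.0401
```

```bash
python3 - <<'E'
from h import *
import pickle
s=get_state(); d=grab_frame("wrist"); save(d,"w2"); pickle.dump((s,d),open("w2.pkl","wb"))
print(s["t"],s["eef_pos"],s["ee_rot"],s["width"],s["force"])
T=Ttool(s); P=W(.5169,.1635,.269,[[.004,-.042,.078],[-.004,-.042,.078],[.004,.042,.078],[-.004,.042,.078]])
print(proj(d,P,T)*1.5)
E
```

```text
3.15 [0.5157279  0.16244018 0.12824243] [ 3.13739652e+00 -1.41205991e-03 -1.30352025e+00] 0.04012661664594457 [-1.16102618 -0.77439255  1.17206127]
[[374.17631438 240.21581584]
 [395.40791984 240.1699014 ]
 [376.05443634 432.15122009]
 [394.72294248 432.08525948]]
```

View pics/w2.png

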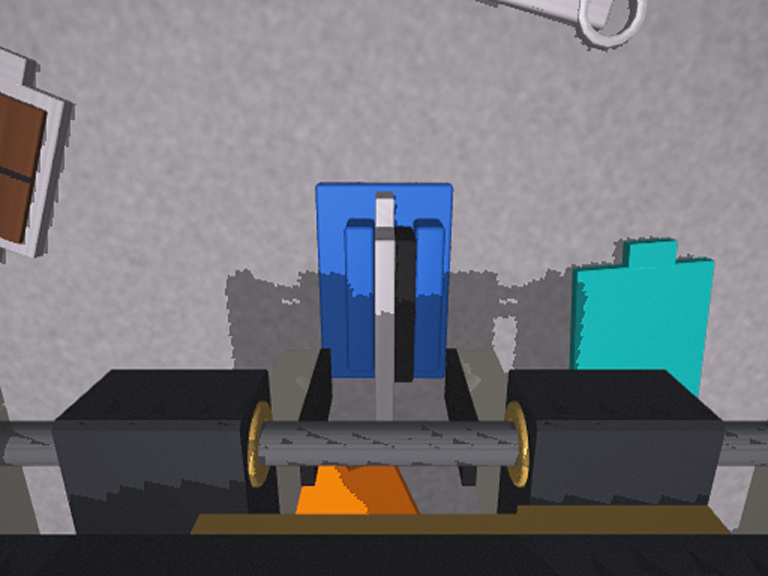

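The second view agrees: the pad's top edge is at display (374–395, 240), exactly where the first fit predicted. Descending to grip.

Request:
{"fn": "step_arm", "kwargs": {
  "commands": "0 0 18 0 0 0; 0 0 18 0 0 0; 0 0 12 0 0 0; 0 0 5 0 0 0; 0 0 0 0 0 0; 0 0 0 0 0 0"
}}

```text
t: 3.95
eef_pos: [0.5176, 0.1627, 0.0777]
ee_rot: [-3.141, 0.0, -1.305]
force: [0.8, 0.0, -0.5]
width: 0.0402
```

Request:
{"fn": "step_arm", "kwargs": {
  "commands": "0 0 0 0 0 0; 0 0 0 0 0 0; 0 0 0 0 0 0; 0 0 0 0 0 0",
  "jaw": 0,
  "grip_force": 50
}}

```text
t: 4.45
eef_pos: [0.5172, 0.1624, 0.0771]
ee_rot: [3.142, -0.0, -1.305]
force: [0.1, 0.2, 0.2]
width: 0.0079
```

Request:
{"fn": "step_arm", "kwargs": {
  "commands": "0 0 -8 0 0 0; 0 0 -20 0 0 0; 0 0 -35 0 0 0; 0 0 -50 0 0 0; 0 0 -40 0 0 0; 0 0 -10 0 0 0; 0 0 0 0 0 0"
}}

```text
t: 5.32
eef_pos: [0.5167, 0.1623, 0.2398]
ee_rot: [3.141, 0.001, -1.305]
force: [0.3, -0.1, -3.7]
width: 0.0078
```

```bash
python3 - <<'E'
from h import *
plan([.46,-.13,.26],-1.64,6)
E
```

```text
44.5 21.9 -3.4 0.000 0.000 0.056; 45.7 19.4 -3.4 0.000 0.000 0.056; 46.7 16.8 -3.4 0.000 0.000 0.056; 47.6 14.2 -3.4 0.000 0.000 0.056; 48.3 11.5 -3.4 0.000 0.000 0.056; 48.8 8.8 -3.4 0.000 0.000 0.056
```

Lifted, carrying about 3.7 N (0.4 kg).

Request:
{"fn": "step_arm", "kwargs": {
  "commands": "44.5 22 -3.4 0 0 0.056; 45.7 19.5 -3.4 0 0 0.056; 46.7 17 -3.4 0 0 0.056; 47.6 14 -3.4 0 0 0.056; 48.3 11.5 -3.4 0 0 0.056; 48.8 9 -3.4 0 0 0.056; 0 0 0 0 0 0; 0 0 0 0 0 0"
}}

```text
t: 6.32
eef_pos: [0.4593, -0.13, 0.2588]
ee_rot: [3.139, 0.0, -1.642]
force: [-0.5, 0.2, -3.9]
width: 0.0076
```

Request:
{"fn": "step_arm", "kwargs": {
  "commands": "0 0 0 0 0 0; 0 0 0 0 0 0"
}}

```text
t: 6.58
eef_pos: [0.4602, -0.1291, 0.2601]
ee_rot: [3.141, -0.0, -1.639]
force: [0.7, 0.7, -3.3]
width: 0.0077
```

```bash
python3 - <<'E'
from h import *
import pickle
s=get_state(); d=grab_frame("wrist"); save(d,"w3"); pickle.dump((s,d),open("w3.pkl","wb"))
print(s["t"],s["eef_pos"],s["ee_rot"],s["width"],s["force"],s["qd"])
E
```

```text
6.575 [ 0.46022235 -0.12911499  0.26007871] [ 3.14090013e+00 -5.41604274e-05 -1.63918167e+00] 0.007703250691337078 [ 0.67099419  0.65956294 -3.31279535] [-0.00239329 -0.00555569  0.00285597  0.00211697 -0.00063248  0.00193899]
```

View pics/w3.png

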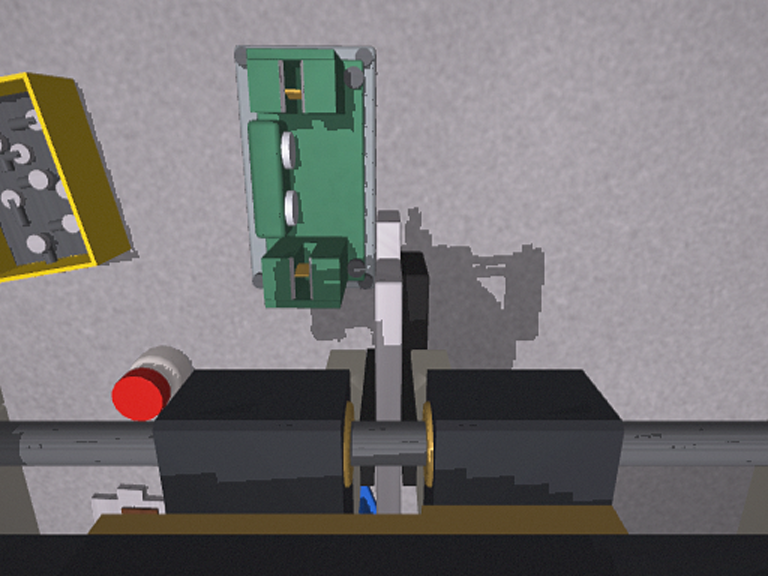

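Both posts of the bracket are clear of the held pad. The far slot is at about display (292,85) and the near slot at (303,270), with the pistons to the left. Zooming in.

```bash
python3 - <<'E'
import pickle,cv2,numpy as np
s,d=pickle.load(open("w3.pkl","rb"))
f=cv2.cvtColor(d["frame"],cv2.COLOR_RGB2BGR)
r=lambda y,x:cv2.resize(f[y:y+65,x:x+100],None,fx=8,fy=8,interpolation=cv2.INTER_NEAREST)
cv2.imwrite("pics/w3a.png",r(25,150));cv2.imwrite("pics/w3b.png",r(147,155));cv2.imwrite("pics/w3p.png",r(135,225))
E
```

```text
(no output)
```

View pics/w3a.png

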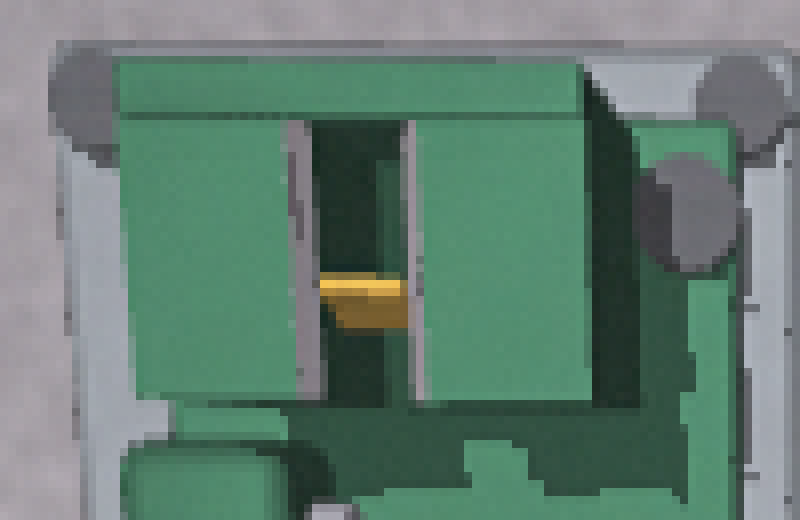

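View pics/w3b.png

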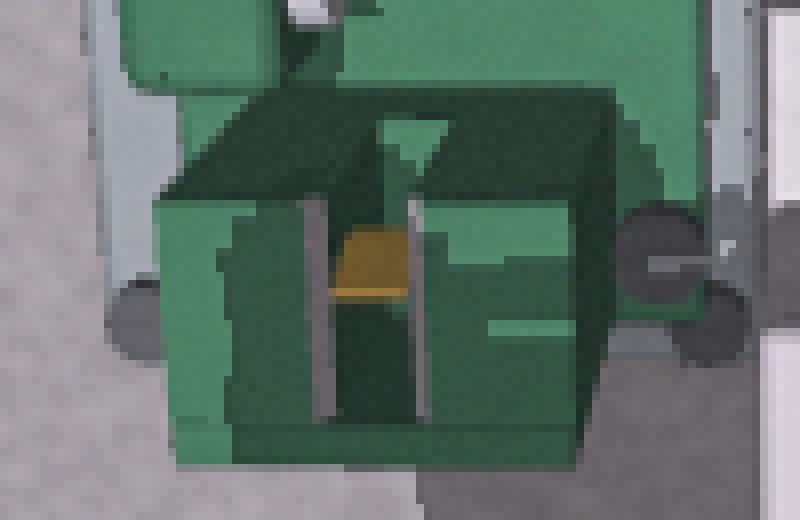

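View pics/w3p.png

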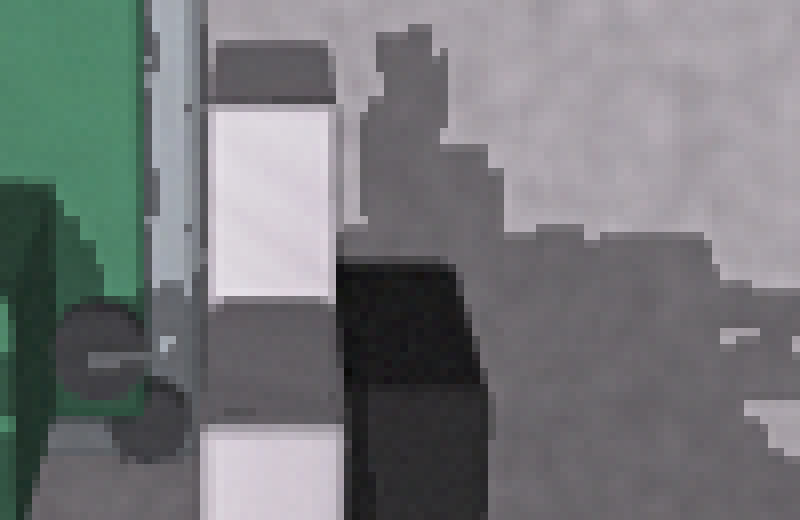

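```bash
python3 - <<'E'
from h import *
import pickle
from scipy.optimize import least_squares
s,d=pickle.load(open("w3.pkl","rb")); T=Ttool(s)
A=lambda u,v:(150+u/8,25+v/8);B=lambda u,v:(155+u/8,147+v/8);C=lambda u,v:(225+u/8,135+v/8)
# far post is -y ; image left = +x
I=[A(118,118),A(138,400),A(587,118),A(592,400),A(288,118),A(300,400),A(418,118),A(427,400),
   B(158,200),B(178,425),B(572,200),B(577,425),B(303,200),B(317,425),B(422,200),B(431,425)]
M=[[25,-72],[25,-44],[-25,-72],[-25,-44],[6.9,-72],[6.9,-44],[-6.9,-72],[-6.9,-44],
   [25,44],[25,72],[-25,44],[-25,72],[6.9,44],[6.9,72],[-6.9,44],[-6.9,72]]
I=np.array(I);M=np.array([[a/1e3,b/1e3,0] for a,b in M])
f=lambda p:(proj(d,W(*p[:3],M+[0,0,p[3]]),T)-I).ravel()
r=least_squares(f,[.51,-.18,-.07,.087]);print("carrier",r.x.round(4));print(r.fun.reshape(-1,2).round(1).tolist())
c=np.sqrt(np.diag(np.linalg.inv(r.jac.T@r.jac)))*.5;print("sd",c)
for h in(.084,.087,.090):
    q=least_squares(lambda p:f([*p,h]),[.51,-.18,-.07]);print(h,q.x.round(4),q.cost)
# pad in hand
I2=np.array([C(210,104),C(335,104),C(207,299),C(335,299),C(202,425),C(343,425),C(216,41),C(328,41)])
M2=np.array([[4,-54,44],[-4,-54,44],[4,-42,44],[-4,-42,44],[4,-42,70],[-4,-42,70],[4,-54,20],[-4,-54,20]])/1e3
yaw0=s["ee_rot"][2]+np.pi/2
g=lambda p:(proj(d,W(*p[:3],M2+[0,0,p[3]]),T)-I2).ravel()
r2=least_squares(g,[*s["eef_pos"][:2],yaw0,s["eef_pos"][2]-.069]);print("pad",r2.x.round(4),r2.fun.reshape(-1,2).round(1).tolist())
print("pad-tcp",r2.x[:2]-s["eef_pos"][:2],r2.x[3]-s["eef_pos"][2],r2.x[2]-yaw0)
# base
I3=np.array([A(60,55),A(785,55)])
print([onz(d,p,.01,T).round(4) for p in I3])
E
```

```text
carrier [ 0.5123 -0.1779 -0.0731  0.0864]
[[-0.3, 0.0], [-0.2, -0.3], [0.0, 0.3], [0.3, 0.0], [-0.2, 0.1], [0.3, -0.2], [-0.2, 0.2], [0.2, -0.1], [-0.4, 0.1], [-0.8, -0.4], [0.2, 0.4], [0.3, -0.2], [0.5, 0.2], [0.3, -0.3], [0.0, 0.3], [0.1, -0.2]]
sd [0.00015368 0.00011629 0.00183032 0.00056035]
0.084 [ 0.5128 -0.1777 -0.0728] 3.6078062004047764
0.087 [ 0.5122 -0.1779 -0.0732] 1.4024585049446356
0.09 [ 0.5117 -0.1781 -0.0736] 6.442419331592271
pad [ 0.4605 -0.1274 -0.0722  0.1894] [[-0.4, 0.3], [0.4, 0.4], [0.0, -0.2], [0.1, -0.2], [-0.6, -0.2], [0.6, -0.1], [-0.2, 0.0], [0.2, 0.1]]
pad-tcp [0.0002816  0.00167526] -0.07072460911240591 -0.0038386616191011663
[array([ 0.5573, -0.2694,  0.01  ]), array([ 0.4621, -0.2629,  0.01  ])]
```

```bash
python3 - <<'E'
from h import *
plan([.512,-.1796,.22],-1.64,2)
E
```

```text
23.4 -27.6 20.1 0.000 -0.000 0.000; 23.4 -27.6 20.1 0.000 -0.000 0.000
```

Request:
{"fn": "step_arm", "kwargs": {
  "commands": "12 -14 10 0 0 0; 20 -23.5 16 0 0 0; 12 -14 10 0 0 0; 2.8 -3.7 4 0 0 0; 0 0 15 0 0 0; 0 0 25 0 0 0; 0 0 20 0 0 0; 0 0 3 0 0 0"
}}

```text
t: 7.62
eef_pos: [0.5105, -0.18, 0.156]
ee_rot: [3.139, 0.0, -1.641]
force: [-0.4, 0.4, -2.5]
width: 0.0079
```

Request:
{"fn": "step_arm", "kwargs": {
  "commands": "0 0 0 0 0 0; 0 0 0 0 0 0; 0 0 0 0 0 0; 0 0 0 0 0 0"
}}

```text
t: 8.12
eef_pos: [0.512, -0.1805, 0.1579]
ee_rot: [-3.141, 0.0, -1.641]
force: [-1.2, 0.4, -3.1]
width: 0.0077
```

```bash
python3 - <<'E'
from h import *
import pickle
s=get_state(); d=grab_frame("wrist"); save(d,"w4"); pickle.dump((s,d),open("w4.pkl","wb"))
s2=get_state()
for k in(s,s2):print(k["t"],k["eef_pos"],k["ee_rot"],k["width"],k["force"])
f=cv2.cvtColor(d["frame"],cv2.COLOR_RGB2BGR)
cv2.imwrite("pics/w4a.png",cv2.resize(f[20:170,190:330],None,fx=4,fy=4,interpolation=cv2.INTER_NEAREST))
E
```

```text
8.125 [ 0.51204685 -0.18049477  0.1578628 ] [-3.14084176e+00  6.84367634e-05 -1.64087329e+00] 0.007749869868091291 [-1.20168629  0.3831208  -3.13801918]
8.175 [ 0.51200906 -0.18049844  0.15776998] [-3.14104021e+00  2.79180894e-05 -1.64085129e+00] 0.00762930901896633 [-0.2835976  -0.86582559 -2.98335133]
```

View pics/w4.png

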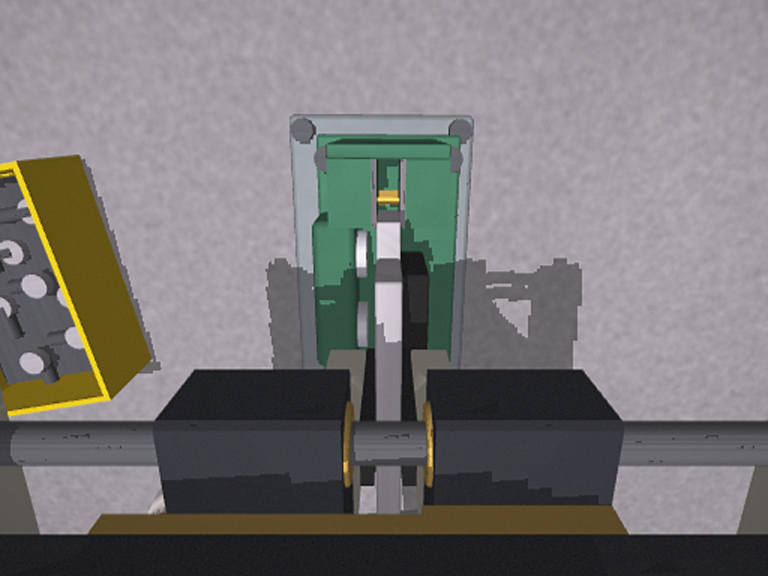

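View pics/w4a.png

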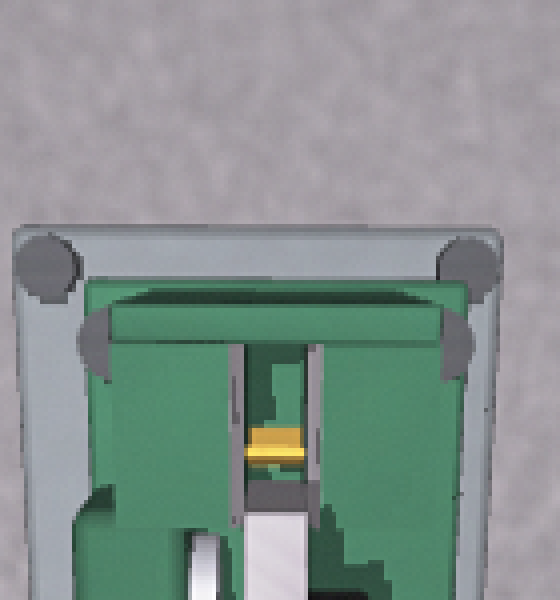

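```bash
python3 - <<'E'
from h import *
import pickle
s,d=pickle.load(open("w4.pkl","rb")); T=Ttool(s)
A=lambda u,v:(190+u/4,20+v/4)
def loc(p,z):  # in carrier frame
    w=onz(d,p,z,T)[:2]-[.5123,-.1779];c,q=np.cos(-.0731),np.sin(-.0731);return np.round([1e3*(c*w[0]+q*w[1]),1e3*(-q*w[0]+c*w[1])],2)
for p in[(110,344),(442,344),(230,345),(323,345),(231,522),(320,522)]: print("post",loc(A(*p),.0866))
z=s["eef_pos"][2]-.0705
for p in[(244,512),(308,512),]: print("ear top",loc(A(*p),z+.044))
E
```

```text
post [ 25.02 -71.91]
post [-24.69 -72.09]
post [  7.05 -71.83]
post [ -6.88 -71.88]
post [  7.07 -44.99]
post [ -6.81 -45.04]
ear top [  4.01 -55.11]
ear top [ -3.77 -55.13]
```

Request:
{"fn": "step_arm", "kwargs": {
  "commands": "-1.1 0 5 0 0 0; 0 0 8 0 0 0; 0 0 5 0 0 0; 0 0 2 0 0 0; 0 0 1 0 0 0; 0 0 1 0 0 0; 0 0 0 0 0 0"
}}

```text
t: 9.05
eef_pos: [0.512, -0.1794, 0.1355]
ee_rot: [-3.141, -0.0, -1.641]
force: [0.6, -0.2, -4.4]
width: 0.0076
```

Request:
{"fn": "step_arm", "kwargs": {
  "commands": "0 0 1 0 0 0; 0 0 1 0 0 0; 0 0 1 0 0 0; 0 0 1 0 0 0; 0 0 0 0 0 0"
}}

```text
t: 9.68
eef_pos: [0.512, -0.1794, 0.1314]
ee_rot: [3.142, -0.0, -1.641]
force: [-0.1, 0.5, -2.8]
width: 0.0074
```

Past the bevels with no side force; the ears are in the slots. Next, the clips.

Request:
{"fn": "step_arm", "kwargs": {
  "commands": "0 0 1 0 0 0; 0 0 1 0 0 0; 0 0 1 0 0 0; 0 0 1 0 0 0; 0 0 0 0 0 0"
}}

```text
t: 10.3
eef_pos: [0.5123, -0.1794, 0.1278]
ee_rot: [-3.141, -0.0, -1.641]
force: [-0.2, 1.6, 1.3]
width: 0.0079
```

Request:
{"fn": "step_arm", "kwargs": {
  "commands": "0 0 1 0 0 0; 0 0 1 0 0 0; 0 0 1 0 0 0; 0 0 1 0 0 0; 0 0 0 0 0 0"
}}

```text
t: 10.92
eef_pos: [0.5124, -0.1795, 0.1236]
ee_rot: [-3.141, -0.0, -1.641]
force: [1.1, 1.4, 4.1]
width: 0.0078
```

Request:
{"fn": "step_arm", "kwargs": {
  "commands": "0 0 1.5 0 0 0; 0 0 1.5 0 0 0; 0 0 1.5 0 0 0; 0 0 1.5 0 0 0; 0 0 1.5 0 0 0; 0 0 1.5 0 0 0; 0 0 0 0 0 0"
}}

```text
t: 11.8
eef_pos: [0.5119, -0.1794, 0.1142]
ee_rot: [3.141, 0.0, -1.641]
force: [1.0, 1.5, -0.4]
width: 0.0075
```

Request:
{"fn": "step_arm", "kwargs": {
  "commands": "0 0 1.5 0 0 0; 0 0 1.5 0 0 0; 0 0 1.5 0 0 0; 0 0 1.5 0 0 0; 0 0 1.5 0 0 0; 0 0 1.5 0 0 0; 0 0 0 0 0 0"
}}

```text
t: 12.68
eef_pos: [0.5119, -0.1794, 0.1052]
ee_rot: [3.141, 0.0, -1.641]
force: [1.9, 0.4, 0.4]
width: 0.0079
```

Request:
{"fn": "step_arm", "kwargs": {
  "commands": "0 0 1.5 0 0 0; 0 0 1.5 0 0 0; 0 0 1.5 0 0 0; 0 0 1.5 0 0 0; 0 0 1 0 0 0; 0 0 0 0 0 0"
}}

```text
t: 13.42
eef_pos: [0.512, -0.1794, 0.0983]
ee_rot: [3.142, 0.0, -1.641]
force: [1.4, 0.2, 0.0]
width: 0.0079
```

Request:
{"fn": "step_arm", "kwargs": {
  "commands": "0 0 1 0 0 0; 0 0 1 0 0 0; 0 0 1 0 0 0; 0 0 0 0 0 0"
}}

```text
t: 13.92
eef_pos: [0.5119, -0.1794, 0.0953]
ee_rot: [3.142, 0.0, -1.641]
force: [0.9, 0.9, 0.4]
width: 0.0075
```

Request:
{"fn": "step_arm", "kwargs": {
  "commands": "0 0 1 0 0 0; 0 0 0.5 0 0 0; 0 0 0 0 0 0"
}}

```text
t: 14.3
eef_pos: [0.5117, -0.1792, 0.0931]
ee_rot: [3.141, 0.0, -1.641]
force: [2.4, -0.5, -7.7]
width: 0.0076
```

Request:
{"fn": "step_arm", "kwargs": {
  "commands": "0 0 0.5 0 0 0; 0 0 0 0 0 0; 0 0 0 0 0 0"
}}

```text
t: 14.68
eef_pos: [0.5117, -0.1793, 0.093]
ee_rot: [3.141, 0.0, -1.641]
force: [4.0, 0.5, -10.9]
width: 0.0078
```

Request:
{"fn": "step_arm", "kwargs": {
  "commands": "0 0 0.5 0 0 0; 0 0 0 0 0 0; 0 0 0 0 0 0"
}}

```text
t: 15.05
eef_pos: [0.5117, -0.1793, 0.0929]
ee_rot: [3.141, 0.0, -1.641]
force: [2.6, 0.8, -7.3]
width: 0.0077
```

Request:
{"fn": "step_arm", "kwargs": {
  "commands": "0 0 0.5 0 0 0; 0 0 0 0 0 0; 0 0 0 0 0 0"
}}

```text
t: 15.42
eef_pos: [0.5118, -0.1794, 0.0925]
ee_rot: [3.141, -0.0, -1.641]
force: [0.0, 1.0, -5.2]
width: 0.0078
```

Request:
{"fn": "step_arm", "kwargs": {
  "commands": "0 0 1 0 0 0; 0 0 0 0 0 0; 0 0 0 0 0 0"
}}

```text
t: 15.8
eef_pos: [0.512, -0.1794, 0.0916]
ee_rot: [-3.141, -0.0, -1.641]
force: [0.3, 0.7, -0.8]
width: 0.0075
```

Request:
{"fn": "step_arm", "kwargs": {
  "commands": "0 0 1 0 0 0; 0 0 0 0 0 0; 0 0 0 0 0 0"
}}

```text
t: 16.18
eef_pos: [0.5121, -0.1795, 0.0915]
ee_rot: [-3.141, -0.0, -1.64]
force: [-3.6, 2.5, 8.2]
width: 0.0079
```

Request:
{"fn": "step_arm", "kwargs": {
  "commands": "0 0 0.8 0 0 0; 0 0 0 0 0 0; 0 0 0 0 0 0"
}}

```text
t: 16.55
eef_pos: [0.5122, -0.1795, 0.0914]
ee_rot: [-3.141, -0.0, -1.64]
force: [-4.6, 4.5, 13.9]
width: 0.0075
```

```bash
python3 - <<'E'
from h import *
import pickle
s=get_state(); d=grab_frame("wrist"); save(d,"w5"); pickle.dump((s,d),open("w5.pkl","wb"))
print(s["eef_pos"],s["force"])
f=cv2.cvtColor(d["frame"],cv2.COLOR_RGB2BGR)
cv2.imwrite("pics/w5a.png",cv2.resize(f[60:230,180:330],None,fx=3.5,fy=3.5,interpolation=cv2.INTER_NEAREST))
E
```

```text
[ 0.51215742 -0.17949669  0.09144454] [-4.64495266  4.52625335 13.93660971]
```

View pics/w5a.png

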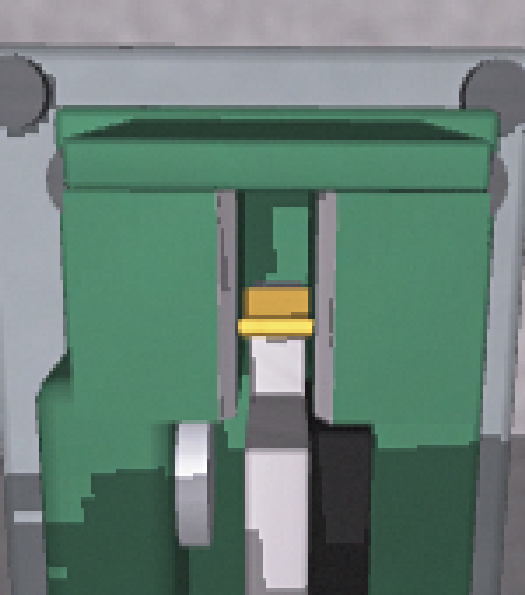

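Seated: the -y clip nose lies over the ear at crop (275,325), and the floor pushes back about 17 N with no further travel. I'll relieve the pressure and release.

Request:
{"fn": "step_arm", "kwargs": {
  "commands": "0 0 -1.5 0 0 0; 0 0 0 0 0 0"
}}

```text
t: 16.85
eef_pos: [0.5121, -0.1794, 0.0916]
ee_rot: [-3.141, -0.0, -1.641]
force: [-2.8, 3.6, 4.1]
width: 0.0074
```

Request:
{"fn": "step_arm", "kwargs": {
  "commands": "0 0 0 0 0 0; 0 0 0 0 0 0; 0 0 0 0 0 0; 0 0 0 0 0 0",
  "jaw": 30
}}

```text
t: 17.35
eef_pos: [0.512, -0.1794, 0.0911]
ee_rot: [3.141, -0.0, -1.641]
force: [0.0, 0.9, -0.0]
width: 0.0299
```

Request:
{"fn": "step_arm", "kwargs": {
  "commands": "0 0 -5 0 0 0; 0 0 -15 0 0 0; 0 0 -25 0 0 0; 0 0 -30 0 0 0; 0 0 -30 0 0 0; -20 0 -30 0 0 0; -20 0 -15 0 0 0; 0 0 0 0 0 0"
}}

```text
t: 18.35
eef_pos: [0.5156, -0.1387, 0.2438]
ee_rot: [-3.137, 0.0, -1.639]
force: [0.9, 0.3, -1.6]
width: 0.0298
```

Request:
{"fn": "step_arm", "kwargs": {
  "commands": "0 0 0 0 0 0; 0 0 0 0 0 0"
}}

```text
t: 18.6
eef_pos: [0.5143, -0.1399, 0.2406]
ee_rot: [3.14, -0.0, -1.641]
force: [0.4, 0.5, -0.3]
width: 0.0301
```

```bash
python3 - <<'E'
from h import *
import pickle
s=get_state(); d=grab_frame("wrist"); save(d,"w6"); pickle.dump((s,d),open("w6.pkl","wb"))
print(s["eef_pos"],s["force"],s["width"])
f=cv2.cvtColor(d["frame"],cv2.COLOR_RGB2BGR)
cv2.imwrite("pics/w6a.png",cv2.resize(f[60:260,180:350],None,fx=2.9,fy=2.9,interpolation=cv2.INTER_CUBIC))
E
```

```text
[ 0.51431506 -0.13993045  0.24059798] [ 0.36612703  0.47047293 -0.29928446] 0.030135350110331485
```

View pics/w6.png

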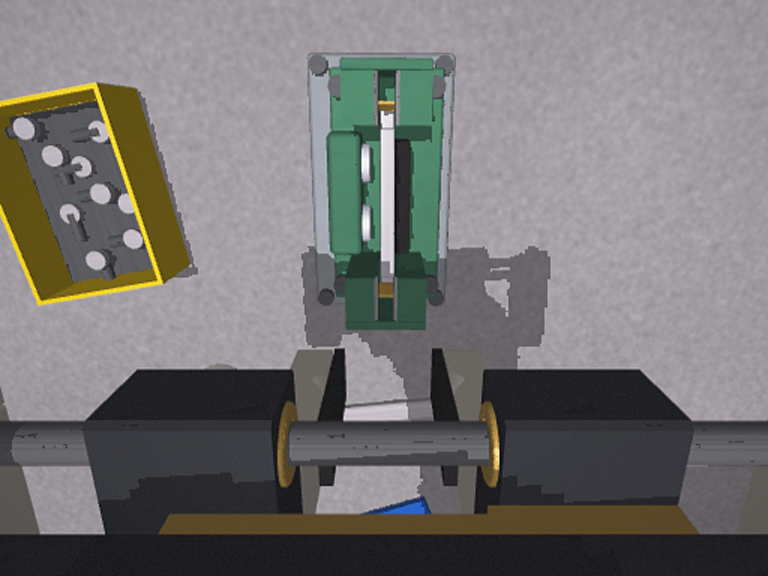

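The pad is released and stands in both slots, with its bare side to the pistons (left) and the lining on the right. I'll check height and level at both ends.

```bash
python3 - <<'E'
import pickle,cv2
s,d=pickle.load(open("w6.pkl","rb"))
f=cv2.cvtColor(d["frame"],cv2.COLOR_RGB2BGR)
import numpy as np
a=cv2.resize(f[40:100,215:310],None,fx=8,fy=8,interpolation=cv2.INTER_NEAREST)[:300]
a=cv2.resize(f[45:95,220:310],None,fx=6,fy=6,interpolation=cv2.INTER_NEAREST)
b=cv2.resize(f[165:215,220:310],None,fx=6,fy=6,interpolation=cv2.INTER_NEAREST)
cv2.imwrite("pics/w6a.png",np.vstack([a,b]))
E
```

```text
(no output)
```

View pics/w6a.png

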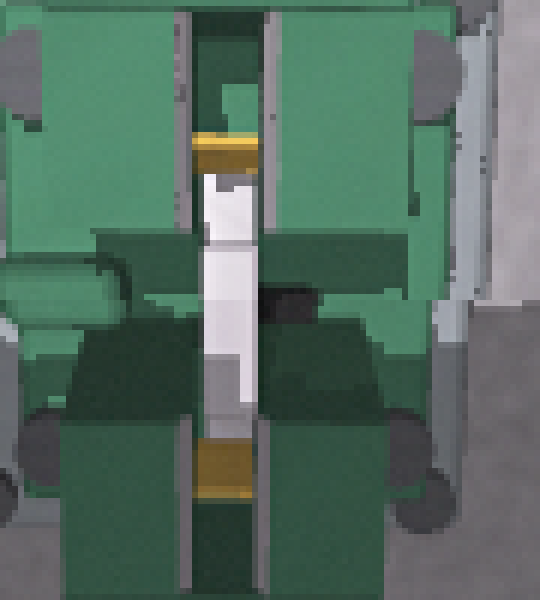

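```bash
python3 - <<'E'
from h import *
import pickle
s,d=pickle.load(open("w6.pkl","rb")); T=Ttool(s)
M2=np.array([[4,-42,70],[-4,-42,70],[4,42,70],[-4,42,70],[4,54,44],[-4,54,44]])/1e3
for z in(.0206,.0226,.0246,.030): print(z,proj(d,W(.5123,-.1779,-.0731,M2+[0,0,z]),T).round(1).tolist())
print("seen: (%.1f,%.1f)(%.1f..) ; +y end row %.1f cols %.1f %.1f"%(220+203/6,45+242/6,220+258/6,165+137/6,220+203/6,220+258/6))
d2=grab_frame("top");d3=grab_frame("scene")
f=lambda d,y,x:cv2.resize(cv2.cvtColor(d["frame"],cv2.COLOR_RGB2BGR)[y:y+80,x:x+100],None,fx=5,fy=5,interpolation=cv2.INTER_CUBIC)
cv2.imwrite("pics/e.png",f(d3,155,125)); save(d2,"top9",1)
print(get_state()["t"])
E
```

```text
0.0206 [[253.0, 86.0], [262.8, 86.1], [253.2, 184.6], [262.2, 184.6], [253.6, 188.5], [261.8, 188.5]]
0.0226 [[253.0, 86.0], [262.9, 86.1], [253.2, 185.2], [262.2, 185.3], [253.6, 189.1], [261.8, 189.2]]
0.0246 [[253.0, 86.1], [262.9, 86.1], [253.1, 185.9], [262.2, 185.9], [253.6, 189.8], [261.8, 189.8]]
0.03 [[252.9, 86.1], [263.0, 86.2], [253.1, 187.8], [262.3, 187.8], [253.5, 191.5], [261.9, 191.5]]
seen: (253.8,85.3)(263.0..) ; +y end row 187.8 cols 253.8 263.0
18.75
```

View pics/e.png

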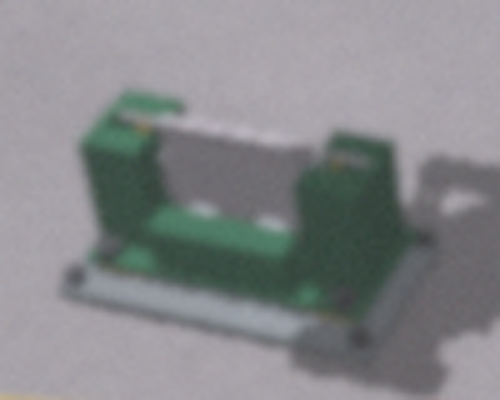

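View pics/top9.png

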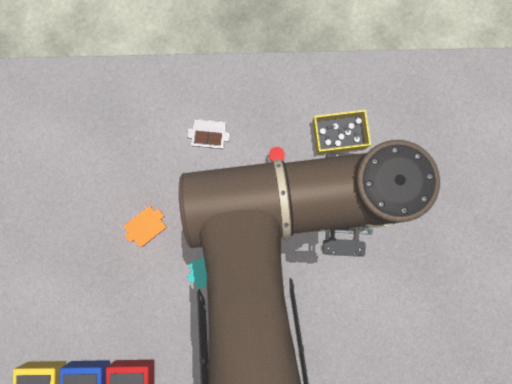

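The -y end is right. At the +y end the clip blurs the reading, so I'll look from the +y side.

Request:
{"fn": "step_arm", "kwargs": {
  "commands": "-20 0 -10 0 0 0; -40 0 -20 0 0 0; -40 0 -10 0 0 0; -40 0 0 0 0 0; -20 0 0 0 0 0; 0 0 0 0 0 0; 0 0 0 0 0 0; 0 0 0 0 0 0"
}}

```text
t: 19.75
eef_pos: [0.5259, 0.0192, 0.281]
ee_rot: [3.141, -0.0, -1.642]
force: [0.6, 0.7, -0.0]
width: 0.0302
```

```bash
python3 - <<'E'
from h import *
import pickle
s=get_state(); d=grab_frame("wrist"); pickle.dump((s,d),open("w7.pkl","wb"))
print(s["t"],s["eef_pos"],s["width"])
T=Ttool(s); f=cv2.cvtColor(d["frame"],cv2.COLOR_RGB2BGR)
M2=np.array([[4,-42,70],[-4,-42,70],[4,42,70],[-4,42,70],[4,42,44],[-4,42,44],[4,54,44],[-4,54,44]])/1e3
for z in(.0206,.0226,.0246,.028): print(z,((proj(d,W(.5123,-.1779,-.0731,M2+[0,0,z]),T)-[200,0])*6).round(0).tolist())
cv2.imwrite("pics/w7.png",cv2.resize(f[0:95,200:330],None,fx=6,fy=6,interpolation=cv2.INTER_NEAREST))
E
```

```text
19.75 [0.52587509 0.0192257  0.28103004] 0.030217855347521146
0.0206 [[320.0, -768.0], [381.0, -768.0], [321.0, -39.0], [377.0, -38.0], [323.0, 4.0], [375.0, 4.0], [324.0, 90.0], [374.0, 90.0]]
0.0226 [[320.0, -778.0], [381.0, -777.0], [321.0, -42.0], [377.0, -42.0], [323.0, 1.0], [375.0, 1.0], [323.0, 87.0], [374.0, 87.0]]
0.0246 [[319.0, -787.0], [382.0, -787.0], [321.0, -46.0], [377.0, -46.0], [323.0, -2.0], [375.0, -2.0], [323.0, 85.0], [375.0, 85.0]]
0.028 [[319.0, -803.0], [382.0, -803.0], [320.0, -52.0], [378.0, -52.0], [323.0, -8.0], [375.0, -7.0], [323.0, 80.0], [375.0, 80.0]]
```

View pics/w7.png

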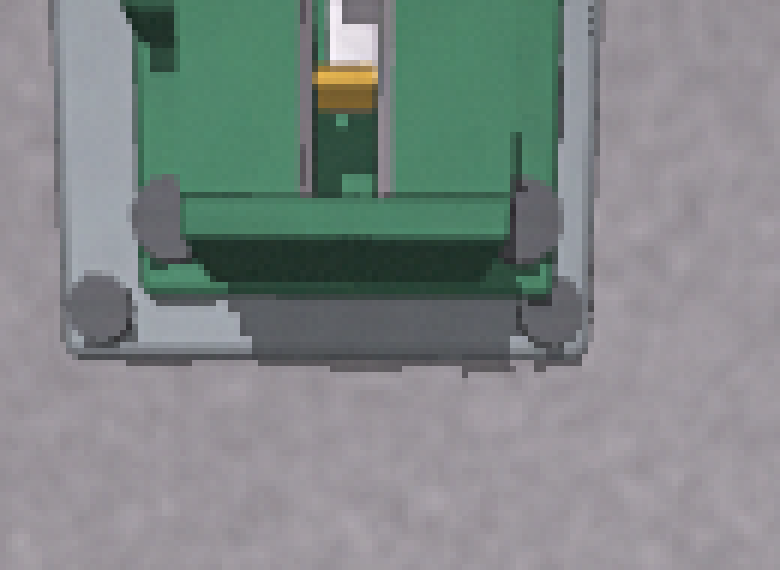

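The +y clip nose also lies over its ear (crop (345,75); the ear's end would be at row 87 without it). Both sides are home, so I'm handing in.

```bash
python3 - <<'E'
from station import *
print(job_done()); print(get_state()["t"])
E
```

```text
the job is handed in; nothing more can be done
None
the job is handed in; nothing more can be done
```

I took the grey pad from the blue stand, lowered it between the posts and past both spring clips, released it and backed the gripper away. The job was handed in at about 20 s of the 51 s allowed; no verdict was reported.

- **Finding the slots:** in the wrist pictures the carrier sits about 4 mm towards -x of its base, with its post tops 86 to 87 mm up. Before going in, the ears were lined up with the slots to about 0.2 mm in x.
- **Pressing in:** the ears met the clips and rubbed at a few newtons, then there was a snap at the bottom. The floor then pushed back with about 17 N, well under the 60 N limit.
- **Pad home:** after release, the pictures show both clip noses over the ears and the bare steel side facing the pistons. The pad's origin worked out at about 21 to 23 mm above the bracket's underside.
- **Less certain:** the pad's height at the +y end could not be read from the first picture, because the clip hid the ear. A second view from the +y side showed that clip over the ear, but I did not measure either clip's position directly.
- **Other things:** I touched nothing else. The last top picture still showed the old pad and the jar in place; the arm hid the wrench in it, so that was not re-checked.

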